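Put the check pieces back into their own dishes

ROBOT

A 7-joint arm with a two-finger parallel gripper is mounted at the origin on a cart in front of the work surface, level with it; the furniture and walls round the work are solid. World frame = base frame: x ahead of the robot, y to its left, z up, the work surface at z = 0. Lengths are in m, angles in rad, forces in N, time in s.
With the tool pointing down it reaches from about 0.4 to 0.85 m from the base axis. Payload 4.5 kg.
Tool frame: the origin (TCP) lies where the fingers leave the gripper's body, on its centre line; the fingertips stand 64 mm ahead of it and the grasp point (between the pads) lies 45 mm ahead of it; z points along the fingers, y is the line along which they close (so a half turn about z gives the same grasp; the last joint's range is limited). The gripper opens to 88 mm and grips with 3 to 60 N. Pads are 18 mm wide; open, the fingers measure 123 mm over their backs; the gripper's body (75 mm by 187 mm) begins 45 mm behind the grasp point.
Start: joints at [-1.228, 0.689, -0.195, 1.565, 0.157, 0.902, -0.215], TCP at [0.19, 0.595, 0.303] pointing down, gripper open.
Joint ranges: [-3.01, 3.01], [-0.46, 2.08], [-1.47, 1.51], [0.13, 2.56], [-1, 4.14], [0.04, 2.09], [-2.66, 2.66]. Speed limits (rad/s): [2.57, 2.57, 3.14, 3.14, 3.14, 3.14, 3.14].

INTERFACE

Orientations are given as a unit quaternion [x, y, z, w].
In Python, from plant import r gives the robot as it stands.
- The arm moves only by the tool play_rows, never from a script. Its arguments are lists of equal length, an entry for each row: "translation": the shift along the tool's x, y, z in m, a list of three; "delta_rot": the turn, a rotation vector about the tool's x, y, z in degrees, a list of three; "grip": the opening, from -1 (shut) to 1 (fully open). In form: {"translation": [[x, y, z], ...], "delta_rot": [[rx, ry, rz], ...], "grip": [grip, ...]}. A call has 1 to 20 rows; each row shifts and turns the commanded pose from where the row before left it, along the tool's axes as they then stand; what a row does not reach is not made up. A row lasts 1/8 s, in which the tool goes at most 62.5 mm and 10.7 degrees, less where a joint would pass 70% of its speed; a pose out of reach is approached as far as the arm can. A call with a gripper value outside its range is refused whole. The fingers move at their own pace and stop on an object; "squeeze" is the grip in N (left out, the last holds). Time passes only in rows, so rows that do not move let the fingers close. It gives the time, the measured TCP pose, the force, the opening and the grip force at its end, in the units of the state.
- r.get_state(): the state, without advancing time (a new reading comes with each control period).
- r.snapshot(name): name is "side" or "top"; returns the picture (420x560x3 uint8, blue, green, red); there is no depth.
- r.get_calibration(name): a dict with "intrinsics" (3x3 intrinsics, pixels), "k1" (the pictures are not rectified: a ray, as slopes to the right and down, at radius r is drawn at 1 + k1 r^2 times it, then the intrinsics apply), "eye" and "rotation" of the camera in the world. Camera axes: x right, y up, looking along -z (the intrinsics and any distortion apply to the point x, -y, -z); pixel columns grow to the right and rows downward; lengths in m; the calibration is good to about 2 mm. A picture is of the moment at which its call begins. get_calibration takes no time and is no camera call.
- r.finish_job(): hands the job in; it is judged then, once.
Trained networks look in the newest picture that a camera, given by its name, has taken for a name from the list of things; names that differ only in an ending like _2 or _b are one class to them, and where a whole thing is asked for, a point or a joint stands for the part that bears it (a point fixed in the world has none). Each returns a list of dicts, best first, with "confidence" (0 to 1); they miss things now and then, are a little off and sometimes report something else, mostly with a low value. They report only what shows in the picture. A call takes as long as a camera call. They do not tell look-alikes from the thing itself.
- r.look_for(camera, target): "point" ([x, y, z] in m, in world coordinates, good to about 4 mm: the middle of the surface that is visible of it).
- r.silhouettes(camera, target): "pixels" (420x560 bool, what is visible of it).
The state is a dict: "clock": time; "q": joint angles; "qd": joint speeds; "joint_torque": joint torques, N m; "tool_pos": TCP position; "eef_rot": TCP orientation; "contact_force": force on the tool from outside, world axes, zero at the start; "moment": the same for the moment, N m; "opening": opening from 0.0 (shut) to 1.0 (fully open); "finger_force": force on a finger pad.
Only numpy, scipy, OpenCV 4.12 (cv2) and the standard library are available. Lean on these libraries where they do the work, as an engineer would, in place of code of your own. Each camera call takes 0.05 s, during which the arm holds its last target. There are 200 camera calls.

TASK

The four check pieces of the hardness tester stand in each other's dishes. Put each back into its own: the three brass weights by size into the three round dishes (largest in the largest, smallest in the smallest) and the plain steel disc into the square dish, standing flat on the dish's floor. The empty rubber pad is there for parking; keep the pieces upright and do not shift the loose hexagon nut that lies among the dishes.

Things in the scene. Friction and masses are not known exactly. Their poses are not given: they have to be found in the camera images.
- weight_large: the largest of three brass weights, a round body 56 mm across and 25 mm high with a round knob 22 mm across on top, 40 mm high in all; loose, 410 g or so; origin: centre of the underside, z up. Lift it by the knob from above. At the start it stands in the medium round dish
- weight_medium: the middle of three brass weights, a round body 44 mm across and 22 mm high with a round knob 16 mm across on top, 36 mm high in all; loose, 200 g or so; origin: centre of the underside, z up. Lift it by the knob from above. At the start it stands in the smallest round dish
- weight_small: the smallest of three brass weights, a round body 34 mm across and 18 mm high with a round knob 12 mm across on top, 34 mm high in all; loose, 110 g or so; origin: centre of the underside, z up. Lift it by the knob from above. At the start it stands in the square dish
- steel_disc: plain bright steel disc (hardness reference block), 49 mm across and 24 mm high, no knob; loose, 360 g or so; origin: centre of the underside, z up. Grip it across its diameter, by the part that stands above the dish's rim. At the start it lies in the largest round dish
- dish_large: the largest round dish, for the largest weight: fixed round wooden dish, 84 mm across outside, inside 72 mm across; floor 4 mm and top of the rim 10 mm above the bench; origin: centre of the underside, on the bench, z up
- dish_medium: the medium round dish, for the middle weight: fixed round wooden dish, 72 mm across outside, inside 60 mm across; floor 4 mm and top of the rim 10 mm above the bench; origin: centre of the underside, on the bench, z up
- dish_small: the smallest round dish, for the smallest weight: fixed round wooden dish, 62 mm across outside, inside 50 mm across; floor 4 mm and top of the rim 10 mm above the bench; origin: centre of the underside, on the bench, z up
- dish_square: the square dish, for the steel disc: fixed, wooden, 77 mm square outside, 65 mm inside; floor 4 mm and top of the rim 10 mm above the bench; origin: centre of the underside, on the bench, z up, sides along x and y
- pad: flat black rubber pad without a rim, 90 mm square, 3 mm thick, fixed, empty at the start: a free place to park a piece; origin: centre of the underside, on the bench, z up
- hex_nut: dark steel hexagon nut, 24 mm across the flats, 12 mm high, lying flat, loose bystander among the dishes, to be left alone; origin: centre of the underside
There are look-alikes about, which are no part of the job. What is shaped like the steel_disc but purple or red is not meant.

How it is judged:
At the end, for the whole second after the job is handed in: Each brass weight stands in the round dish of its size and the steel disc in the square dish: within 12 mm of the dish's centre, less than 2.5 mm above the dish's floor, tilted less than 0.08 rad, at rest (under 0.02 m/s) (horizontal distance between weight_large and dish_large below 0.012 m and z of weight_large in the frame of dish_large below 0.0065 m and angle between each of weight_large, weight_medium, weight_small, steel_disc's own z axis and vertical below 0.08 rad and linear speed of each of weight_large, weight_medium, weight_small, steel_disc below 0.02 m/s and horizontal distance between weight_medium and dish_medium below 0.012 m and z of weight_medium in the frame of dish_medium below 0.0065 m and horizontal distance between weight_small and dish_small below 0.012 m and z of weight_small in the frame of dish_small below 0.0065 m and horizontal distance between steel_disc and dish_square below 0.012 m and z of steel_disc in the frame of dish_square below 0.0065 m); the robot touches nothing.
It fails at once if a piece is tipped over (more than 0.8 rad) (angle between any of weight_large, weight_medium, weight_small, steel_disc's own z axis and vertical above 0.8 rad).
It fails at once if the hexagon nut is shifted by more than 20 mm (distance of hex_nut from where it was at the start of the episode above 0.02 m).
It also fails if it takes over 115 s, if anything falls off the work surface, if the arm or the gripper's body presses on something with over 40 N, if the wrist force passes 120 N, or if a joint passes its speed limit or range.

## Working session

There is one attempt and no reset: what is moved stays moved. The work goes in short steps, Python scripts to look and compute and a tool call to move; the robot and the scene stay as the last step left them, time stands still between calls to the robot, and variables do not carry over. Pictures are saved under pics/ and viewed, at most 14 in all, crops included, and the job is handed in when it is done.

Besides the shell and the picture viewer there is one more tool, called after "Call:" as name(argument=value, ...), one argument or row to a line, values as JSON. play_rows: Moves the arm, as the interface text tells. Its arguments: {"type":"object","properties":{"translation":{"type":"array","items":{"type":"array","items":{"type":"number"}}},"delta_rot":{"type":"array","items":{"type":"array","items":{"type":"number"}}},"grip":{"type":"array","items":{"type":"number"}},"squeeze":{"type":"number"}},"required":["translation","delta_rot","grip"]}

```bash
mkdir -p pics; cat > h.py <<'E'
import numpy as np, cv2
from plant import r
def cal(n):
    c=r.get_calibration(n); return np.array(c["intrinsics"]),c["k1"],np.array(c["eye"]),np.array(c["rotation"])
def ray(n,uv):
    K,k1,e,R=cal(n); s=np.linalg.solve(K,[uv[0],uv[1],1])[:2]
    t=s.copy()
    for _ in range(30): t=s/(1+k1*(t@t))
    d=R@np.array([t[0],-t[1],-1]); return e,d
def onz(n,uv,z):
    e,d=ray(n,uv); return e+d*(z-e[2])/d[2]
def proj(n,p):
    K,k1,e,R=cal(n); c=R.T@(np.array(p)-e); t=np.array([c[0],-c[1]])/-c[2]
    t=t*(1+k1*(t@t)); return (K@[t[0],t[1],1])[:2]
def tri(n1,u1,n2,u2):
    a,d=ray(n1,u1); b,f=ray(n2,u2)
    s=np.linalg.lstsq(np.c_[d,-f],b-a,rcond=None)[0]
    p,q=a+d*s[0],b+f*s[1]; return (p+q)/2,np.linalg.norm(p-q)
E
python3 - <<'E'
from h import *
for n in("top","side"):
    cv2.imwrite(f"pics/{n}0.png",r.snapshot(n)); K,k,e,R=cal(n); print(n,K[0,0],k,e.round(3),R.round(2).tolist())
    for t in "weight_large weight_medium weight_small steel_disc dish_large dish_medium dish_small dish_square pad hex_nut".split():
        print(t,[(np.round(d["point"],3).tolist(),round(d["confidence"],2)) for d in r.look_for(n,t)])
print(r.get_state())
E
```

```text
top 426.89587896053627 -0.00891988290434461 [0.463 0.095 1.027] [0.03, -0.02, -0.7, 0.71]
weight_large [([0.619, 0.269, 0.026], 0.59), ([0.613, 0.253, 0.011], 0.15)]
weight_medium [([0.606, -0.198, 0.02], 0.69)]
weight_small [([0.473, -0.045, 0.022], 0.75)]
steel_disc [([0.605, -0.1, 0.029], 0.89), ([0.482, 0.355, 0.021], 0.84), ([0.46, 0.148, 0.029], 0.72), ([0.464, 0.261, 0.024], 0.72), ([0.464, 0.435, 0.022], 0.67)]
dish_large [([0.458, 0.152, 0.004], 0.78)]
dish_medium [([0.612, 0.253, 0.009], 0.77)]
dish_small [([0.602, -0.199, 0.008], 0.46)]
dish_square [([0.475, -0.055, 0.004], 0.9)]
pad [([0.624, 0.06, 0.005], 0.72)]
hex_nut [([0.479, 0.042, 0.012], 0.49)]
side 439.4509304446109 -0.11083617681678627 [0.551 1.075 0.457] [0.02, 0.55, 0.84, 0.0]
weight_large [([0.615, 0.282, 0.026], 0.63)]
weight_medium [([0.61, -0.189, 0.026], 0.47)]
weight_small [([0.48, -0.034, 0.009], 0.56)]
steel_disc [([0.484, 0.371, 0.024], 0.95), ([0.458, 0.278, 0.025], 0.84), ([0.461, 0.455, 0.023], 0.75), ([0.465, 0.163, 0.026], 0.68), ([0.604, -0.088, 0.022], 0.63)]
dish_large [([0.465, 0.176, 0.005],
[... 279 characters left out ...]
2819996,  0.68909982, -0.19456664,  1.56529536,  0.15730337,
        0.90249828, -0.21510046]), 'qd': array([ 4.16814836e-05,  1.61216327e-03, -1.18631611e-05,  1.52443881e-03,
       -1.83289340e-03,  8.89924419e-04, -7.25880843e-04]), 'joint_torque': array([-8.89003913e-04, -5.27499139e+01, -1.26752805e+00, -1.53742701e+01,
       -5.19029447e-02, -8.89973780e-04,  3.05095921e-05]), 'tool_pos': array([0.18994461, 0.59545996, 0.30274322]), 'eef_rot': array([1.53786618e-01, 9.88104081e-01, 3.96076589e-05, 1.18773719e-05]), 'contact_force': array([-0.25634012, -0.8934748 , -0.05032733]), 'moment': array([0.03287106, 0.03747295, 0.01034594]), 'finger_force': 0.0, 'opening': 1.0008395206544827}
```

View pics/top0.png

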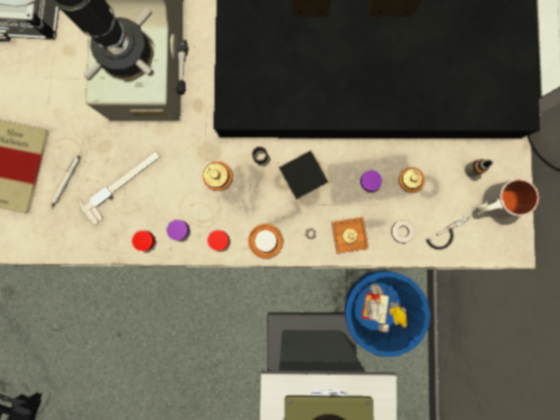

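View pics/side0.png

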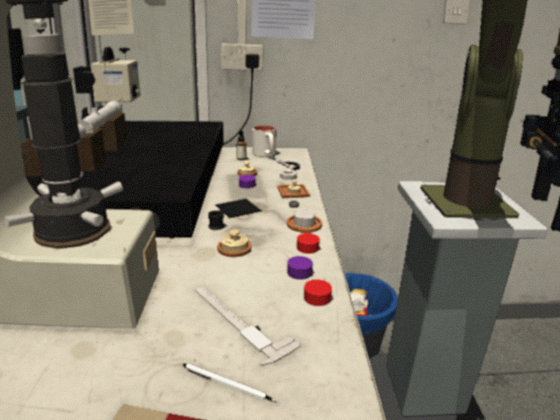

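The top view shows the disc in the large dish at (266,240), the large weight (217,177), the medium weight (411,180), the small weight in the square dish (350,236), the pad (303,175), the nut (310,233), and purple and red decoys. The side view confirms this: large weight at (234,243), disc (304,219), decoys in front of it. Next I refine positions with silhouettes in both views.

```bash
cat >> h.py <<'E'
from scipy.optimize import least_squares
prof={"weight_large":[(28,0),(28,25),(11,40)],"weight_medium":[(22,0),(22,22),(8,36)],"weight_small":[(17,0),(17,18),(6,34)],"steel_disc":[(24.5,0),(24.5,24)],
"dish_large":[(42,0),(42,10)],"dish_medium":[(36,0),(36,10)],"dish_small":[(31,0),(31,10)]}
sq={"dish_square":(38.5,10),"pad":(45,3)}
def model(t,yaw=0):
    a=np.linspace(0,2*np.pi,40)
    if t in prof: return np.vstack([np.c_[R*np.cos(a),R*np.sin(a),0*a+z] for R,z in prof[t]])/1000
    s,h=sq[t]; c,n=np.cos(yaw),np.sin(yaw)
    return np.array([(s*(i*c-j*n),s*(i*n+j*c),z) for i in(-1,1) for j in(-1,1) for z in(0,h)])/1000
def cen(pts):
    h=cv2.convexHull(np.array(pts,np.float32)); m=cv2.moments(h); return np.array([m["m10"],m["m01"]])/m["m00"]
def masks(n,t,near=None):
    out=[]
    for d in r.silhouettes(n,t):
        v,u=np.nonzero(d["pixels"])
        if len(u)<20: continue
        p=np.c_[u,v]; c=cen(p)
        if near is None or np.linalg.norm(onz(n,c,.015)[:2]-near)<.045: out.append((c,len(u),d["confidence"]))
    return out
def fit(t,near,views=("top","side"),z=None,yaw=0):
    """x,y,z of the thing from hull centroids of its silhouettes"""
    M=model(t,yaw); obs=[(n,masks(n,t,near)) for n in views]; obs=[(n,m[0][0]) for n,m in obs if m]
    f=lambda p:np.concatenate([cen([proj(n,q) for q in M+[p[0],p[1],p[2] if z is None else z]])-c for n,c in obs])
    s=least_squares(f,[*near,0.004],x_scale=.01); return s.x.round(4),s.fun.round(1),[n for n,_ in obs]
E
cat > m.py <<'E'
from h import *
import sys
N={"weight_large":(.615,.262),"weight_medium":(.606,-.195),"weight_small":(.475,-.045),"steel_disc":(.462,.153),"dish_large":(.462,.155),"dish_medium":(.615,.262),"dish_small":(.603,-.195),"dish_square":(.475,-.047),"pad":(.624,.063)}
for n in("top","side"): r.snapshot(n)
for t in N:
    for v in(("top","side"),("top",)):
        z=None if len(v)==2 else (0 if t in sq or "dish" in t else .004)
        print(t,*fit(t,N[t],v,z))
for n in("top","side"): print(n,[(c.round(1).tolist(),a) for c,a,_ in masks(n,"hex_nut")])
# black ring base/top
print(onz("top",(260,156),0),onz("side",(217,228),0),tri("top",(260,155),"side",(217,212)))
E
python3 m.py
```

```text
Traceback (most recent call last):
  File "m.py", line 8, in <module>
    print(t,*fit(t,N[t],v,z))
             ~~~^^^^^^^^^^^^
  File "h.py", line 40, in fit
    M=model(t,yaw); obs=[(n,masks(n,t,near)) for n in views]; obs=[(n,m[0][0]) for n,m in obs if m]
                            ~~~~~^^^^^^^^^^
  File "h.py", line 36, in masks
    if near is None or np.linalg.norm(onz(n,c,.015)[:2]-near)<.045: out.append((c,len(u),d["confidence"]))
                                      ~~~^^^^^^^^^^
  File "h.py", line 11, in onz
    e,d=ray(n,uv); return e+d*(z-e[2])/d[2]
        ~~~^^^^^^
  File "h.py", line 9, in ray
    d=R@np.array([t[0],-t[1],-1]); return e,d
      ~^~~~~~~~~~~~~~~~~~~~~~~~~~
ValueError: matmul: Input operand 1 has a mismatch in its core dimension 0, with gufunc signature (n?,k),(k,m?)->(n?,m?) (size 3 is different from 4)
```

```bash
sed -i 's/,np.array(c\["rotation"\])$/,Rotation.from_quat(c["rotation"]).as_matrix()/; 1a from scipy.spatial.transform import Rotation' h.py; python3 m.py
```

```text
Traceback (most recent call last):
  File "m.py", line 8, in <module>
    print(t,*fit(t,N[t],v,z))
             ~~~^^^^^^^^^^^^
  File "h.py", line 43, in fit
    s=least_squares(f,[*near,0.004],x_scale=.01); return s.x.round(4),s.fun.round(1),[n for n,_ in obs]
  File "h.py", line 42, in <lambda>
    f=lambda p:np.concatenate([cen([proj(n,q) for q in M+[p[0],p[1],p[2] if z is None else z]])-c for n,c in obs])
                                    ~~~~^^^^^
  File "h.py", line 14, in proj
    K,k1,e,R=cal(n); c=R.T@(np.array(p)-e); t=np.array([c[0],-c[1]])/-c[2]
             ~~~^^^
  File "h.py", line 5, in cal
    c=r.get_calibration(n); return np.array(c["intrinsics"]),c["k1"],np.array(c["eye"]),Rotation.from_quat(c["rotation"]).as_matrix()
ValueError: time passes only in moves, steps and waits
```

```bash
sed -i 's/^def cal(n):/import functools\n@functools.lru_cache(None)\ndef cal(n):/; s/x_scale=.01/diff_step=.05,x_scale=.01/; s/\[\*near,0.004\]/[*near,0.01]/' h.py; python3 m.py
```

```text
weight_large [0.6148 0.2709 0.0049] [ 0.  -0.5  0.4  0.1] ['top', 'side']
weight_large [0.6138 0.271  0.01  ] [ 0. -0.] ['top']
weight_medium [ 0.6093 -0.1961  0.0074] [ 0.  -0.1  0.1  0. ] ['top', 'side']
weight_medium [ 0.6096 -0.197   0.01  ] [-0. -0.] ['top']
weight_small [ 0.4723 -0.0496  0.0029] [ 0.  -0.1  0.1  0. ] ['top', 'side']
weight_small [ 0.4721 -0.0494  0.01  ] [-0.  0.] ['top']
steel_disc [0.4589 0.1551 0.0061] [0. 0.] ['side']Traceback (most recent call last):
  File "m.py", line 8, in <module>
    print(t,*fit(t,N[t],v,z))
             ~~~^^^^^^^^^^^^
  File "h.py", line 45, in fit
    s=least_squares(f,[*near,0.01],diff_step=.05,x_scale=.01); return s.x.round(4),s.fun.round(1),[n for n,_ in obs]
    return func(*args, **kwargs)
    vector_fun = VectorFunction(
        fun_wrapped,
    ...<6 lines>...
        workers=workers
    )
    self._update_fun()
    ~~~~~~~~~~~~~~~~^^
    self.f = self.fun_wrapped(xp_copy(self.x))
             ~~~~~~~~~~~~~~~~^^^^^^^^^^^^^^^^^
    return np.atleast_1d(self.fun(x))
                         ~~~~~~~~^^^
    return self.f(x, *self.args, **self.kwargs)
           ~~~~~~^^^^^^^^^^^^^^^^^^^^^^^^^^^^^^
  File "h.py", line 44, in <lambda>
    f=lambda p:np.concatenate([cen([proj(n,q) for q in M+[p[0],p[1],p[2] if z is None else z]])-c for n,c in obs])
               ~~~~~~~~~~~~~~^^^^^^^^^^^^^^^^^^^^^^^^^^^^^^^^^^^^^^^^^^^^^^^^^^^^^^^^^^^^^^^^^^^^^^^^^^^^^^^^^^^^^
ValueError: need at least one array to concatenate
```

```bash
python3 - <<'E'
s=open('h.py').read()
s=s.replace("obs=[(n,masks(n,t,near)) for n in views]","obs=[(n,masks(n,t,near) or (r.snapshot(n),masks(n,t,near))[1]) for n in views]")
s=s.replace("    f=lambda p:","    if not obs: return 'none',\n    f=lambda p:")
open('h.py','w').write(s)
E
sed -i 's/    for v in.*/    for v in(("top","side"),):/; s/"weight_large":(.615,.262),"weight_medium":(.606,-.195),"weight_small":(.475,-.045),//' m.py; python3 m.py
```

```text
steel_disc [0.46   0.149  0.0045] [ 0. -0.  0.  0.] ['top', 'side']
dish_large [ 0.4591  0.1506 -0.0015] [-0.   0.1 -0.1 -0. ] ['top', 'side']
dish_medium [ 0.6118  0.259  -0.0093] [ 0.  -2.3  1.9  0.3] ['top', 'side']
dish_small [ 0.607  -0.1999 -0.0009] [-0.   0.2 -0.2 -0. ] ['top', 'side']
dish_square [ 4.742e-01 -5.060e-02  2.000e-04] [-0.   0.3 -0.3 -0. ] ['top', 'side']
pad [0.62   0.0611 0.0013] [-0.   0.1 -0.1 -0. ] ['top', 'side']
top []
side []
[0.66391737 0.16577436 0.        ] [0.66114472 0.17357362 0.        ] (array([0.66016776, 0.16339993, 0.03557479]), np.float64(0.0016534506959417865))
```

Call:
play_rows(
  translation=[
    [0, 0, 0],
    [0, 0, 0],
    [-0.0225, -0.037, 0.0083],
    [-0.0225, -0.037, 0.0083],
    [-0.0225, -0.037, 0.0083],
    [-0.0225, -0.037, 0.0083],
    [-0.0225, -0.037, 0.0083],
    [-0.0225, -0.037, 0.0083],
    [-0.0225, -0.037, 0.0083],
    [-0.0225, -0.037, 0.0083],
    [-0.0225, -0.037, 0.0083],
    [-0.0225, -0.037, 0.0083],
    [-0.0225, -0.037, 0.0083],
    [-0.0225, -0.037, 0.0083],
    [0, 0, 0],
    [0, 0, 0],
  ],
  delta_rot=[
    [0, 0, -8.85],
    [0, 0, -8.85],
    [0, 0, 0],
    [0, 0, 0],
    [0, 0, 0],
    [0, 0, 0],
    [0, 0, 0],
    [0, 0, 0],
    [0, 0, 0],
    [0, 0, 0],
    [0, 0, 0],
    [0, 0, 0],
    [0, 0, 0],
    [0, 0, 0],
    [0, 0, 0],
    [0, 0, 0],
  ],
  grip=[1, 1, 1, 1, 1, 1, 1, 1, 1, 1, 1, 1, 1, 1, 1, 1],
  squeeze=20,
)

```text
clock: 5.05
tool_pos: [0.4599, 0.1522, 0.2033]
eef_rot: [-0.0, 1.0, 0.001, 0.0]
contact_force: [0.5, 0.7, -0.2]
opening: 0.997
finger_force: 0.0
```

Call:
play_rows(
  translation=[
    [0, -0.002, 0.025],
    [0, -0.0005, 0.025],
    [0, 0, 0.025],
    [0, 0, 0.02],
    [0, 0, 0.015],
    [0, 0, 0.01],
    [0, 0, 0.005],
    [0, 0, 0],
    [0, 0, 0],
    [0, 0, 0],
    [0, 0, 0],
    [0, 0, 0],
    [0, 0, 0],
    [0, 0, 0],
  ],
  delta_rot=[
    [0, 0, 0],
    [0, 0, 0],
    [0, 0, 0],
    [0, 0, 0],
    [0, 0, 0],
    [0, 0, 0],
    [0, 0, 0],
    [0, 0, 0],
    [0, 0, 0],
    [0, 0, 0],
    [0, 0, 0],
    [0, 0, 0],
    [0, 0, 0],
    [0, 0, 0],
  ],
  grip=[1, 1, 1, 1, 1, 1, 1, 1, 0.1, 0, -0.1, -0.2, -0.2, -0.2],
  squeeze=25,
)

```text
clock: 6.8
tool_pos: [0.4601, 0.149, 0.0782]
eef_rot: [-0.0, 1.0, 0.0, 0.0]
contact_force: [0.5, 0.3, 1.4]
opening: 0.549
finger_force: 25.0
```

Call:
play_rows(
  translation=[
    [0, 0, -0.01],
    [0, 0, -0.02],
    [0, 0, -0.025],
    [0, 0, -0.015],
    [-0.02, -0.011, 0],
    [-0.03, -0.0165, 0],
    [-0.03, -0.0165, 0],
    [-0.03, -0.0165, 0],
    [-0.03, -0.0165, 0],
    [-0.02, -0.011, 0],
    [0, 0, 0],
    [0, 0, 0],
    [0, 0, 0.02],
    [0, 0, 0.025],
    [0, 0, 0.015],
    [0, 0, 0.006],
    [0, 0, 0.003],
    [0, 0, 0],
    [0, 0, 0],
  ],
  delta_rot=[
    [0, 0, 0],
    [0, 0, 0],
    [0, 0, 0],
    [0, 0, 0],
    [0, 0, 0],
    [0, 0, 0],
    [0, 0, 0],
    [0, 0, 0],
    [0, 0, 0],
    [0, 0, 0],
    [0, 0, 0],
    [0, 0, 0],
    [0, 0, 0],
    [0, 0, 0],
    [0, 0, 0],
    [0, 0, 0],
    [0, 0, 0],
    [0, 0, 0],
    [0, 0, 0],
  ],
  grip=[-0.2, -0.2, -0.2, -0.2, -0.2, -0.2, -0.2, -0.2, -0.2, -0.2, -0.2, -0.2, -0.2, -0.2, -0.2, -0.2, -0.2, -0.2, -0.2],
)

```text
clock: 9.18
tool_pos: [0.6204, 0.0611, 0.0797]
eef_rot: [-0.0, 1.0, 0.0, 0.001]
contact_force: [-0.1, 1.0, -2.4]
opening: 0.547
finger_force: 25.0
```

Call:
play_rows(
  translation=[
    [0, 0, 0.002],
    [0, 0, 0],
    [0, 0, 0],
    [0, 0, 0],
    [0, 0, 0],
    [0, 0, -0.02],
    [0, 0, -0.03],
    [0, 0, -0.03],
    [0.001, 0.03, 0],
    [0.001, 0.04, 0],
    [0.001, 0.04, 0],
    [0.001, 0.04, 0],
    [0.001, 0.04, 0],
    [0.0005, 0.02, 0],
    [0, 0, 0],
    [0, 0, 0],
  ],
  delta_rot=[
    [0, 0, 0],
    [0, 0, 0],
    [0, 0, 0],
    [0, 0, 0],
    [0, 0, 0],
    [0, 0, 0],
    [0, 0, 0],
    [0, 0, 0],
    [0, 0, 0],
    [0, 0, 0],
    [0, 0, 0],
    [0, 0, 0],
    [0, 0, 0],
    [0, 0, 0],
    [0, 0, 0],
    [0, 0, 0],
  ],
  grip=[-0.2, -0.2, 0.3, 0.5, 0.5, 0.5, 0.5, 0.5, 0.2, 0.2, 0.2, 0.2, 0.2, 0.2, 0.2, 0.2],
)

```text
clock: 11.18
tool_pos: [0.6151, 0.2683, 0.1572]
eef_rot: [0.001, 1.0, -0.001, 0.0]
contact_force: [-0.6, 0.7, -0.8]
opening: 0.598
finger_force: 0.0
```

```bash
python3 - <<'E'
from h import *
for n in("top","side"): r.snapshot(n)
for t,p in {"steel_disc":(.62,.061),"dish_large":(.459,.151)}.items(): print(t,*fit(t,p))
print(r.get_state()["tool_pos"])
E
```

```text
steel_disc [0.6137 0.0612 0.0034] [-0.   2.8 -2.9 -0.4] ['top', 'side']
dish_large [0.4588 0.1549 0.0021] [0. 0.] ['side']
[0.61451042 0.27089445 0.15710602]
```

Call:
play_rows(
  translation=[
    [0, 0, 0.02],
    [0, 0, 0.02],
    [0, 0, 0.012],
    [0, 0, 0.006],
    [0, 0, 0.003],
    [0, 0, 0],
    [0, 0, 0],
    [0, 0, 0],
    [0, 0, 0],
    [0, 0, 0],
    [0, 0, 0],
  ],
  delta_rot=[
    [0, 0, 0],
    [0, 0, 0],
    [0, 0, 0],
    [0, 0, 0],
    [0, 0, 0],
    [0, 0, 0],
    [0, 0, 0],
    [0, 0, 0],
    [0, 0, 0],
    [0, 0, 0],
    [0, 0, 0],
  ],
  grip=[0.2, 0.2, 0.2, 0.2, 0.2, 0.2, -0.4, -0.6, -0.8, -0.8, -0.8],
  squeeze=25,
)

```text
clock: 13.05
tool_pos: [0.6146, 0.2706, 0.0963]
eef_rot: [0.0, 1.0, -0.0, 0.0]
contact_force: [-0.4, -1.3, 1.4]
opening: 0.211
finger_force: 25.0
```

```bash
python3 - <<'E'
from h import *
t=r.snapshot("top"); s=r.snapshot("side")
a=cv2.resize(t[130:230,170:290],None,fx=4,fy=4); b=cv2.resize(s[190:290,180:280],None,fx=4,fy=4,interpolation=3)
cv2.imwrite("pics/g1.png",np.hstack([cv2.resize(a,(400,400)),b])); q=r.get_state(); print(q["opening"],q["finger_force"],q["tool_pos"])
E
```

```text
0.21432218613172402 25.00044367276132 [0.6145982  0.27062819 0.09629037]
```

View pics/g1.png

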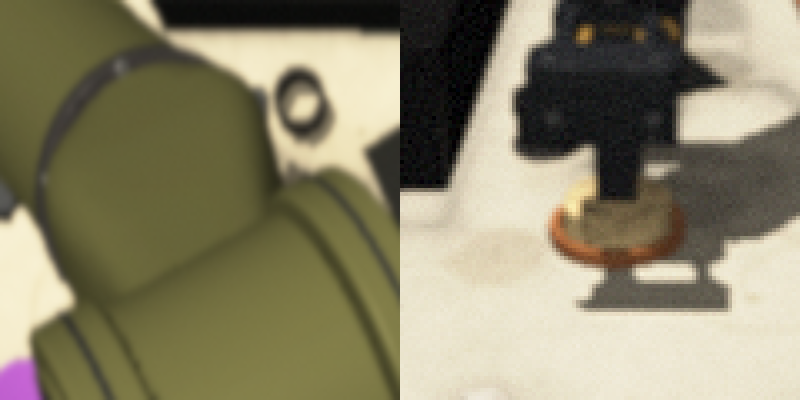

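The finger sits centred on the large weight at about (620,200) in the crop, so I lift a little and check that it holds.

Call:
play_rows(
  translation=[
    [0, 0, -0.008],
    [0, 0, -0.015],
    [0, 0, -0.02],
    [0, 0, -0.015],
    [0.015, -0.012, 0],
    [0.03, -0.023, 0],
    [0.03, -0.023, 0],
    [0.03, -0.023, 0],
    [0.03, -0.023, 0],
    [0.0205, -0.016, 0],
    [0, 0, 0],
    [0, 0, 0],
    [0, 0, 0.02],
    [0, 0, 0.01],
    [0, 0, 0],
  ],
  delta_rot=[
    [0, 0, 0],
    [0, 0, 0],
    [0, 0, 0],
    [0, 0, 0],
    [0, 0, 0],
    [0, 0, 0],
    [0, 0, 0],
    [0, 0, 0],
    [0, 0, 0],
    [0, 0, 0],
    [0, 0, 0],
    [0, 0, 0],
    [0, 0, 0],
    [0, 0, 0],
    [0, 0, 0],
  ],
  grip=[-0.8, -0.8, -0.8, -0.8, -0.8, -0.8, -0.8, -0.8, -0.8, -0.8, -0.8, -0.8, -0.8, -0.8, -0.8],
  squeeze=30,
)

```text
clock: 15.02
tool_pos: [0.4593, 0.1515, 0.1236]
eef_rot: [-0.0, 1.0, 0.0, -0.0]
contact_force: [1.1, -0.4, -2.9]
opening: 0.206
finger_force: 30.0
```

```bash
python3 - <<'E'
from h import *
s=r.snapshot("side"); q=r.get_state(); print(q["opening"],q["tool_pos"],q["contact_force"])
z=lambda a:cv2.resize(a,(400,400),interpolation=3)
cv2.imwrite("pics/g2.png",np.hstack([z(s[140:260,240:360]),z(s[170:270,180:280])]))
for t,p in {"weight_large":(.459,.151),"dish_large":(.459,.151),"dish_medium":(.6145,.268)}.items(): print(t,*fit(t,p))
E
```

```text
0.20556304587829885 [0.45931005 0.15142108 0.12399839] [-0.46579028 -0.35098826 -3.1053004 ]
weight_large none
dish_large [0.4589 0.155  0.0018] [-0.  0.] ['side']
dish_medium [0.6147 0.2696 0.0011] [-0.   0.1 -0.1 -0. ] ['top', 'side']
```

View pics/g2.png

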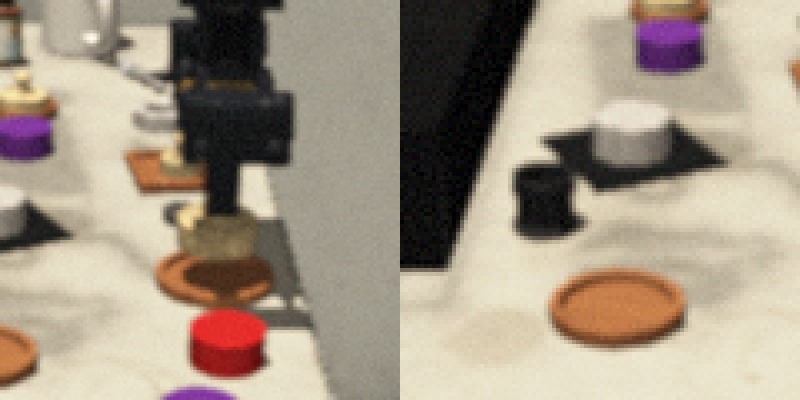

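The picture shows the large weight held upright above the large dish at about (217,240), and the empty medium dish at (617,307).

Call:
play_rows(
  translation=[
    [0, 0, 0.015],
    [0, 0, 0.008],
    [0, 0, 0.004],
    [0, 0, 0],
    [0, 0, 0],
    [0, 0, 0],
    [0, 0, 0],
    [0, 0, 0],
    [0, 0, -0.02],
    [0, 0, -0.03],
    [0, 0, -0.02],
  ],
  delta_rot=[
    [0, 0, 0],
    [0, 0, 0],
    [0, 0, 0],
    [0, 0, 0],
    [0, 0, 0],
    [0, 0, 0],
    [0, 0, 0],
    [0, 0, 0],
    [0, 0, 0],
    [0, 0, 0],
    [0, 0, 0],
  ],
  grip=[-0.8, -0.8, -0.8, -0.8, -0.8, -0.2, 0.0, 0.2, 0.2, 0.2, 0.2],
  squeeze=30,
)

```text
clock: 17.05
tool_pos: [0.4592, 0.151, 0.1683]
eef_rot: [-0.0, 1.0, 0.0, 0.0]
contact_force: [0.1, -0.1, 0.1]
opening: 0.604
finger_force: 0.0
```

Call:
play_rows(
  translation=[
    [-0.01, -0.022, 0],
    [-0.016, -0.037, 0],
    [-0.016, -0.037, 0],
    [-0.016, -0.037, 0],
    [-0.016, -0.037, 0],
    [-0.016, -0.037, 0],
    [-0.016, -0.037, 0],
    [-0.016, -0.037, 0],
    [-0.016, -0.037, 0],
    [-0.012, -0.029, 0],
    [0, 0, 0],
    [0, 0, 0],
    [0, 0, 0],
  ],
  delta_rot=[
    [0, 0, 0],
    [0, 0, 0],
    [0, 0, 0],
    [0, 0, 0],
    [0, 0, 0],
    [0, 0, 0],
    [0, 0, 0],
    [0, 0, 0],
    [0, 0, 0],
    [0, 0, 0],
    [0, 0, 0],
    [0, 0, 0],
    [0, 0, 0],
  ],
  grip=[0.2, 0.2, 0.2, 0.2, 0.2, 0.2, 0.2, 0.2, 0.2, 0.2, 0.2, 0.2, 0.2],
)

```text
clock: 18.68
tool_pos: [0.6088, -0.1941, 0.1672]
eef_rot: [-0.001, 1.0, 0.001, -0.0]
contact_force: [-0.0, 0.3, 0.1]
opening: 0.599
finger_force: 0.0
```

```bash
python3 - <<'E'
from h import *
for n in("top","side"): r.snapshot(n)
for t,p in {"weight_large":(.459,.151),"dish_large":(.459,.151),"steel_disc":(.62,.061),"dish_medium":(.6145,.268)}.items(): print(t,*fit(t,p))
print(fit("weight_medium",(.608,-.197),("side",),.004),fit("dish_small",(.607,-.199),("side",),0))
print(r.get_state()["tool_pos"])
E
```

```text
weight_large [0.4588 0.1497 0.0035] [-0.  0. -0. -0.] ['top', 'side']
dish_large [ 0.4589  0.1513 -0.0025] [-0.   0.1 -0.1 -0. ] ['top', 'side']
steel_disc [0.6197 0.0603 0.0034] [-0.  0. -0. -0.] ['top', 'side']
dish_medium [ 0.6148  0.2674 -0.    ] [ 0.  -0.5  0.4  0.1] ['top', 'side']
(array([ 0.6091, -0.2009,  0.01  ]), array([-0., -0.]), ['side']) (array([ 0.6062, -0.1972,  0.01  ]), array([-0.,  0.]), ['side'])
[ 0.60903433 -0.19600351  0.16708622]
```

Call:
play_rows(
  translation=[
    [0, -0.001, 0.025],
    [0, 0, 0.025],
    [0, 0, 0.014],
    [0, 0, 0.007],
    [0, 0, 0.0025],
    [0, 0, 0],
    [0, 0, 0],
    [0, 0, 0],
    [0, 0, 0],
    [0, 0, 0],
    [0, 0, 0],
  ],
  delta_rot=[
    [0, 0, 0],
    [0, 0, 0],
    [0, 0, 0],
    [0, 0, 0],
    [0, 0, 0],
    [0, 0, 0],
    [0, 0, 0],
    [0, 0, 0],
    [0, 0, 0],
    [0, 0, 0],
    [0, 0, 0],
  ],
  grip=[0.2, 0.2, 0.2, 0.2, 0.2, 0.2, -0.4, -0.7, -0.9, -0.9, -0.9],
  squeeze=25,
)

```text
clock: 20.85
tool_pos: [0.6092, -0.1971, 0.0937]
eef_rot: [-0.0, 1.0, -0.0, 0.0]
contact_force: [0.4, 0.5, 0.4]
opening: 0.164
finger_force: 25.0
```

Call:
play_rows(
  translation=[
    [0, 0, -0.008],
    [0, 0, -0.015],
    [0, 0, -0.02],
    [0, 0, -0.025],
    [-0.0005, 0.02, 0],
    [-0.0005, 0.0425, 0],
    [-0.0005, 0.0425, 0],
    [-0.0005, 0.0425, 0],
    [-0.0005, 0.0425, 0],
    [-0.0005, 0.0425, 0],
    [-0.0005, 0.0425, 0],
    [-0.0005, 0.0425, 0],
    [-0.0005, 0.0425, 0],
    [-0.0005, 0.0425, 0],
    [-0.0005, 0.0425, 0],
    [-0.0005, 0.0215, 0],
    [0, 0, 0],
    [0, 0, 0],
    [0, 0, 0.02],
    [0, 0, 0.018],
  ],
  delta_rot=[
    [0, 0, 0],
    [0, 0, 0],
    [0, 0, 0],
    [0, 0, 0],
    [0, 0, 0],
    [0, 0, 0],
    [0, 0, 0],
    [0, 0, 0],
    [0, 0, 0],
    [0, 0, 0],
    [0, 0, 0],
    [0, 0, 0],
    [0, 0, 0],
    [0, 0, 0],
    [0, 0, 0],
    [0, 0, 0],
    [0, 0, 0],
    [0, 0, 0],
    [0, 0, 0],
    [0, 0, 0],
  ],
  grip=[-0.9, -0.9, -0.9, -0.9, -0.9, -0.9, -0.9, -0.9, -0.9, -0.9, -0.9, -0.9, -0.9, -0.9, -0.9, -0.9, -0.9, -0.9, -0.9, -0.9],
)

```text
clock: 23.35
tool_pos: [0.615, 0.2676, 0.1218]
eef_rot: [0.001, 1.0, -0.001, -0.0]
contact_force: [-0.8, -0.4, -0.7]
opening: 0.164
finger_force: 25.0
```

```bash
python3 - <<'E'
from h import *
s=r.snapshot("side"); q=r.get_state(); print(q["opening"],q["tool_pos"],q["contact_force"])
z=lambda a:cv2.resize(a,(400,400),interpolation=3)
cv2.imwrite("pics/g3.png",np.hstack([z(s[170:270,180:280]),z(s[140:260,200:320])]))
E
```

```text
0.15824592633931775 [0.61347263 0.26720963 0.11908301] [ 0.44906926 -0.11041212 -2.23155038]
```

View pics/g3.png

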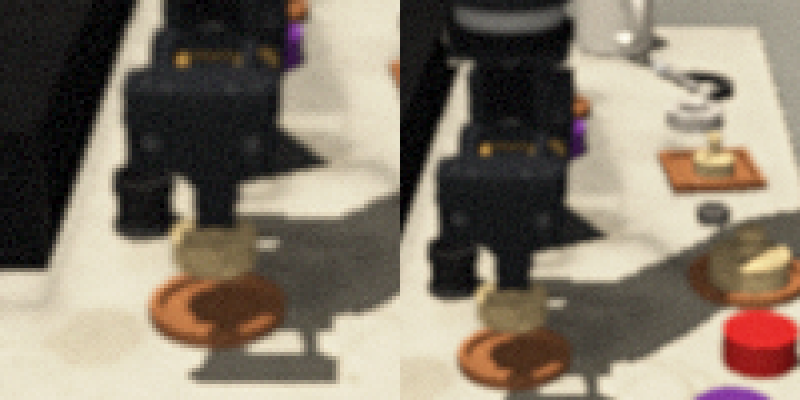

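The medium weight hangs upright above the medium dish at about (215,290), and the large weight stands in its dish at the right. Lowering now.

Call:
play_rows(
  translation=[
    [-0.001, 0.002, 0.013],
    [0, 0, 0.007],
    [0, 0, 0.0045],
    [0, 0, 0],
    [0, 0, 0],
    [0, 0, 0],
    [0, 0, 0],
    [0, 0, 0],
    [0, 0, -0.02],
    [0, 0, -0.03],
    [0, 0, -0.02],
  ],
  delta_rot=[
    [0, 0, 0],
    [0, 0, 0],
    [0, 0, 0],
    [0, 0, 0],
    [0, 0, 0],
    [0, 0, 0],
    [0, 0, 0],
    [0, 0, 0],
    [0, 0, 0],
    [0, 0, 0],
    [0, 0, 0],
  ],
  grip=[-0.9, -0.9, -0.9, -0.9, -0.9, -0.3, 0.0, 0.2, 0.2, 0.2, 0.2],
)

```text
clock: 24.78
tool_pos: [0.6167, 0.272, 0.1718]
eef_rot: [-0.0, 1.0, 0.001, 0.001]
contact_force: [-0.7, 0.7, -0.0]
opening: 0.601
finger_force: 0.0
```

Call:
play_rows(
  translation=[
    [0.007, -0.016, 0],
    [0.017, -0.038, 0],
    [0.017, -0.038, 0],
    [0.017, -0.038, 0],
    [0.017, -0.038, 0],
    [0.017, -0.038, 0],
    [0.017, -0.038, 0],
    [0.017, -0.038, 0],
    [0.012, -0.027, 0],
    [0.0055, -0.0115, 0],
    [0, 0, 0],
    [0, 0, 0],
    [0, 0, 0],
  ],
  delta_rot=[
    [0, 0, 0],
    [0, 0, 0],
    [0, 0, 0],
    [0, 0, 0],
    [0, 0, 0],
    [0, 0, 0],
    [0, 0, 0],
    [0, 0, 0],
    [0, 0, 0],
    [0, 0, 0],
    [0, 0, 0],
    [0, 0, 0],
    [0, 0, 0],
  ],
  grip=[0.2, 0.2, 0.2, 0.2, 0.2, 0.2, 0.2, 0.2, 0.2, 0.2, 0.2, 0.2, 0.2],
)

```text
clock: 26.4
tool_pos: [0.4732, -0.0476, 0.1692]
eef_rot: [-0.001, 1.0, 0.0, 0.0]
contact_force: [-0.1, 0.1, -1.0]
opening: 0.597
finger_force: 0.0
```

```bash
python3 - <<'E'
from h import *
for n in("top","side"): r.snapshot(n)
for t,p in {"weight_medium":(.6145,.268),"dish_medium":(.6145,.268),"dish_small":(.607,-.199)}.items(): print(t,*fit(t,p))
print(fit("weight_small",(.472,-.049),("side",),.004))
print(r.get_state()["tool_pos"])
E
```

```text
weight_medium [0.6168 0.2726 0.0033] [ 0.  -0.3  0.3  0. ] ['top', 'side']
dish_medium [ 0.6148  0.2673 -0.0017] [-0.   0.2 -0.1 -0. ] ['top', 'side']
dish_small [ 0.6088 -0.1997  0.0019] [ 0.  -0.4  0.6  0.1] ['top', 'side']
(array([ 0.4729, -0.0469,  0.01  ]), array([ 0., -0.]), ['side'])
[ 0.47251748 -0.04899025  0.16909843]
```

Call:
play_rows(
  translation=[
    [0, 0, 0.025],
    [0, 0, 0.025],
    [0, 0, 0.018],
    [0, 0, 0.008],
    [0, 0, 0.0035],
    [0, 0, 0],
    [0, 0, 0],
    [0, 0, 0],
    [0, 0, 0],
    [0, 0, 0],
    [0, 0, 0],
  ],
  delta_rot=[
    [0, 0, 0],
    [0, 0, 0],
    [0, 0, 0],
    [0, 0, 0],
    [0, 0, 0],
    [0, 0, 0],
    [0, 0, 0],
    [0, 0, 0],
    [0, 0, 0],
    [0, 0, 0],
    [0, 0, 0],
  ],
  grip=[0.2, 0.2, 0.2, 0.2, 0.2, 0.2, -0.4, -0.7, -0.95, -0.95, -0.95],
  squeeze=20,
)

```text
clock: 28.32
tool_pos: [0.4726, -0.0493, 0.0897]
eef_rot: [0.0, 1.0, -0.0, 0.0]
contact_force: [-1.0, -0.5, 0.9]
opening: 0.126
finger_force: 20.0
```

Call:
play_rows(
  translation=[
    [0, 0, -0.008],
    [0, 0, -0.015],
    [0, 0, -0.022],
    [0, 0, -0.025],
    [-0.0125, -0.014, 0],
    [-0.027, -0.03, 0],
    [-0.027, -0.03, 0],
    [-0.027, -0.03, 0],
    [-0.027, -0.03, 0],
    [-0.015, -0.016, 0],
    [0, 0, 0],
    [0, 0, 0],
    [0, 0, 0.02],
    [0, 0, 0.02],
    [0, 0, 0],
    [0, 0, 0],
  ],
  delta_rot=[
    [0, 0, 0],
    [0, 0, 0],
    [0, 0, 0],
    [0, 0, 0],
    [0, 0, 0],
    [0, 0, 0],
    [0, 0, 0],
    [0, 0, 0],
    [0, 0, 0],
    [0, 0, 0],
    [0, 0, 0],
    [0, 0, 0],
    [0, 0, 0],
    [0, 0, 0],
    [0, 0, 0],
    [0, 0, 0],
  ],
  grip=[-0.95, -0.95, -0.95, -0.95, -0.95, -0.95, -0.95, -0.95, -0.95, -0.95, -0.95, -0.95, -0.95, -0.95, -0.95, -0.95],
)

```text
clock: 30.32
tool_pos: [0.6081, -0.1987, 0.1193]
eef_rot: [-0.0, 1.0, 0.0, -0.0]
contact_force: [-0.7, -0.8, -0.6]
opening: 0.123
finger_force: 20.0
```

```bash
python3 - <<'E'
from h import *
s=r.snapshot("side"); r.snapshot("top"); q=r.get_state(); print(q["opening"],q["tool_pos"],q["contact_force"])
z=lambda a:cv2.resize(a,(400,400),interpolation=3)
cv2.imwrite("pics/g4.png",np.hstack([z(s[125:205,205:285]),z(s[140:260,200:320])]))
for t,p in {"dish_square":(.474,-.05)}.items(): print(t,*fit(t,p))
E
```

```text
0.12575981288402188 [ 0.60844073 -0.19888629  0.12001756] [ 0.2277969  -0.00034173  0.01090377]
dish_square [ 4.739e-01 -5.080e-02  1.000e-04] [-0.   0.2 -0.3 -0. ] ['top', 'side']
```

View pics/g4.png

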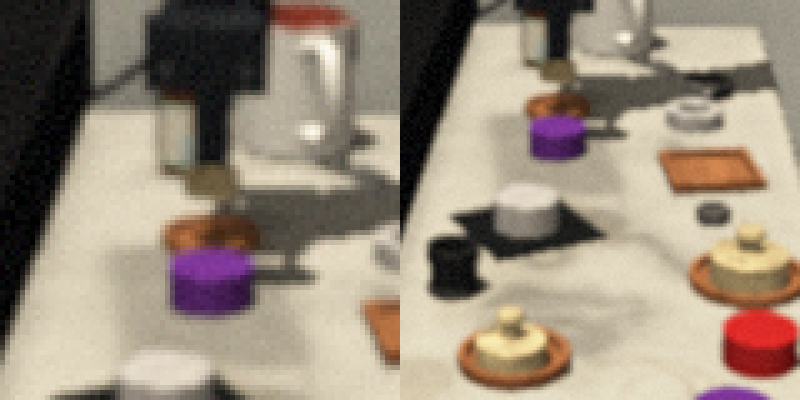

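The small weight is held upright over the smallest dish at (212,180 in the left crop). The large and medium weights sit in their own dishes. Lower by 0.0297 and release.

Call:
play_rows(
  translation=[
    [0, -0.0005, 0.016],
    [0, 0, 0.008],
    [0, 0, 0.005],
    [0, 0, 0],
    [0, 0, 0],
    [0, 0, 0],
    [0, 0, 0],
    [0, 0, 0],
    [0, 0, -0.02],
    [0, 0, -0.03],
    [0, 0, -0.025],
  ],
  delta_rot=[
    [0, 0, 0],
    [0, 0, 0],
    [0, 0, 0],
    [0, 0, 0],
    [0, 0, 0],
    [0, 0, 0],
    [0, 0, 0],
    [0, 0, 0],
    [0, 0, 0],
    [0, 0, 0],
    [0, 0, 0],
  ],
  grip=[-0.95, -0.95, -0.95, -0.95, -0.95, -0.5, -0.2, 0.0, 0.0, 0.3, 0.6],
)

```text
clock: 31.9
tool_pos: [0.6086, -0.1994, 0.1681]
eef_rot: [-0.0, 1.0, -0.0, 0.001]
contact_force: [0.2, 0.5, -0.2]
opening: 0.705
finger_force: 0.0
```

Call:
play_rows(
  translation=[
    [0, 0.02, 0],
    [-0.0015, 0.034, 0],
    [-0.0015, 0.034, 0],
    [-0.0015, 0.034, 0],
    [-0.0015, 0.034, 0],
    [-0.0015, 0.034, 0],
    [-0.0015, 0.034, 0],
    [-0.0025, 0.036, 0],
    [0, 0, 0],
    [0, 0, 0],
    [0, 0, 0],
  ],
  delta_rot=[
    [0, 0, 0],
    [0, 0, 0],
    [0, 0, 0],
    [0, 0, 0],
    [0, 0, 0],
    [0, 0, 0],
    [0, 0, 0],
    [0, 0, 0],
    [0, 0, 0],
    [0, 0, 0],
    [0, 0, 0],
  ],
  grip=[0.8, 0.8, 0.8, 0.8, 0.8, 0.8, 0.8, 0.8, 0.8, 0.8, 0.8],
)

```text
clock: 33.28
tool_pos: [0.6193, 0.0588, 0.1653]
eef_rot: [0.001, 1.0, -0.001, -0.0]
contact_force: [-0.5, 0.0, -0.3]
opening: 0.903
finger_force: 0.0
```

```bash
python3 - <<'E'
from h import *
for n in("top","side"): r.snapshot(n)
for t,p in {"weight_small":(.608,-.1995),"dish_small":(.607,-.199)}.items(): print(t,*fit(t,p))
print(fit("steel_disc",(.62,.061),("side",),.003))
print(r.get_state()["tool_pos"])
E
```

```text
weight_small [ 0.6075 -0.1972  0.0032] [0. 0.] ['side']
dish_small [ 0.5948 -0.1963  0.0007] [-0. -0.] ['side']
(array([0.6196, 0.059 , 0.01  ]), array([-0., -0.]), ['side'])
[0.61951894 0.06053857 0.16563271]
```

Call:
play_rows(
  translation=[
    [0, 0, 0.025],
    [0, 0, 0.025],
    [0, 0, 0.02],
    [0, 0, 0.012],
    [0, 0, 0.0055],
    [0, 0, 0],
    [0, 0, 0],
    [0, 0, 0],
    [0, 0, 0],
    [0, 0, 0],
    [0, 0, 0],
  ],
  delta_rot=[
    [0, 0, 0],
    [0, 0, 0],
    [0, 0, 0],
    [0, 0, 0],
    [0, 0, 0],
    [0, 0, 0],
    [0, 0, 0],
    [0, 0, 0],
    [0, 0, 0],
    [0, 0, 0],
    [0, 0, 0],
  ],
  grip=[0.8, 0.8, 0.8, 0.8, 0.8, 0.8, 0.3, 0.0, -0.2, -0.2, -0.2],
  squeeze=25,
)

```text
clock: 35.2
tool_pos: [0.6197, 0.0606, 0.0784]
eef_rot: [-0.0, 1.0, 0.0, 0.0]
contact_force: [-0.5, -0.6, 2.6]
opening: 0.549
finger_force: 25.0
```

Move to the square dish at (0.474, -0.0505): dx = -0.1457, dy = -0.111.

Call:
play_rows(
  translation=[
    [0, 0, -0.01],
    [0, 0, -0.02],
    [0, 0, -0.025],
    [0, 0, -0.015],
    [0.014, -0.011, 0],
    [0.029, -0.022, 0],
    [0.029, -0.022, 0],
    [0.029, -0.022, 0],
    [0.029, -0.022, 0],
    [0.0157, -0.012, 0],
    [0, 0, 0],
    [0, 0, 0],
    [0, 0, 0.02],
    [0, 0, 0.025],
    [0, 0, 0.01],
    [0, 0, 0],
    [0, 0, 0],
  ],
  delta_rot=[
    [0, 0, 0],
    [0, 0, 0],
    [0, 0, 0],
    [0, 0, 0],
    [0, 0, 0],
    [0, 0, 0],
    [0, 0, 0],
    [0, 0, 0],
    [0, 0, 0],
    [0, 0, 0],
    [0, 0, 0],
    [0, 0, 0],
    [0, 0, 0],
    [0, 0, 0],
    [0, 0, 0],
    [0, 0, 0],
    [0, 0, 0],
  ],
  grip=[-0.2, -0.2, -0.2, -0.2, -0.2, -0.2, -0.2, -0.2, -0.2, -0.2, -0.2, -0.2, -0.2, -0.2, -0.2, -0.2, -0.2],
)

```text
clock: 37.33
tool_pos: [0.4744, -0.0502, 0.0936]
eef_rot: [-0.0, 1.0, 0.0, 0.001]
contact_force: [1.3, -0.4, -2.0]
opening: 0.548
finger_force: 25.0
```

Target TCP z is about 0.0797 on release, so lower 0.0138, open partly and retreat upward.

Call:
play_rows(
  translation=[
    [0, 0, 0.008],
    [0, 0, 0.004],
    [0, 0, 0.0016],
    [0, 0, 0],
    [0, 0, 0],
    [0, 0, 0],
    [0, 0, 0],
    [0, 0, 0],
    [0, 0, -0.02],
    [0, 0, -0.04],
    [0, 0, -0.04],
    [0.0, 0, -0.04],
    [0.03, 0.05, -0.02],
    [0.03, 0.05, 0],
    [0.01, 0.05, 0],
    [0, 0.05, 0],
    [0, 0.05, 0],
    [0, 0, 0],
    [0, 0, 0],
  ],
  delta_rot=[
    [0, 0, 0],
    [0, 0, 0],
    [0, 0, 0],
    [0, 0, 0],
    [0, 0, 0],
    [0, 0, 0],
    [0, 0, 0],
    [0, 0, 0],
    [0, 0, 0],
    [0, 0, 0],
    [0, 0, 0],
    [0, 0, 0],
    [0, 0, 0],
    [0, 0, 0],
    [0, 0, 0],
    [0, 0, 0],
    [0, 0, 0],
    [0, 0, 0],
    [0, 0, 0],
  ],
  grip=[-0.2, -0.2, -0.2, -0.2, -0.2, 0.3, 0.5, 0.5, 0.5, 0.5, 0.5, 0.5, 0.5, 0.5, 0.5, 0.5, 0.5, 0.5, 0.5],
)

```text
clock: 39.7
tool_pos: [0.4035, 0.1986, 0.2394]
eef_rot: [-0.0, 1.0, -0.001, -0.0]
contact_force: [-0.2, -0.6, 0.0]
opening: 0.752
finger_force: 0.0
```

```bash
python3 - <<'E'
from h import *
s=r.snapshot("side"); t=r.snapshot("top")
z=lambda a:cv2.resize(a,(400,400),interpolation=3)
cv2.imwrite("pics/g5.png",np.hstack([z(t[130:280,280:430]),z(s[140:260,200:320])]))
for t,p in {"weight_small":(.608,-.1995),"dish_small":(.607,-.199),"steel_disc":(.474,-.05),"dish_square":(.474,-.05),"weight_medium":(.615,.27),"dish_medium":(.615,.268),"weight_large":(.459,.15)}.items(): print(t,*fit(t,p))
E
```

```text
weight_small [ 0.608  -0.1997  0.003 ] [ 0.  -0.1  0.1  0. ] ['top', 'side']
dish_small [ 0.6068 -0.1991  0.0016] [-0.   0.4 -0.5 -0.1] ['top', 'side']
steel_disc [ 0.4737 -0.0505  0.0045] [ 0.  -0.1  0.1  0. ] ['top', 'side']
dish_square [ 0.4743 -0.0509 -0.0007] [-0.   0.2 -0.3 -0. ] ['top', 'side']
weight_medium [0.6163 0.272  0.0032] [ 0.  -0.3  0.2  0. ] ['top', 'side']
dish_medium [ 0.6144  0.2685 -0.0019] [-0.   0.2 -0.1 -0. ] ['top', 'side']
weight_large [0.4582 0.1501 0.0027] [-0.   0.1 -0.1 -0. ] ['top', 'side']
```

View pics/g5.png

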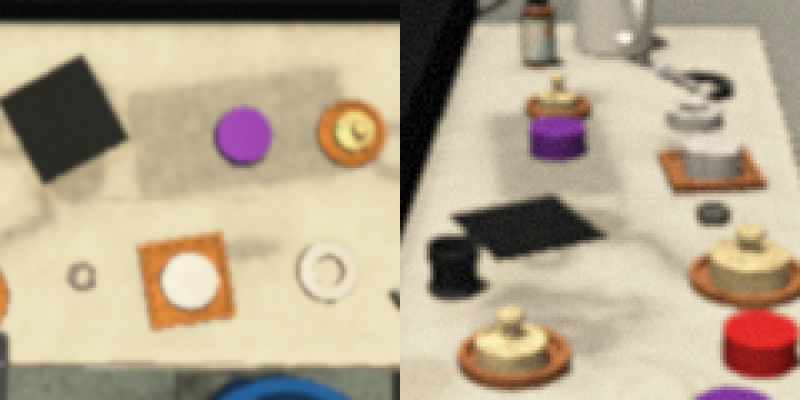

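All four pieces stand flat in their own dishes: disc at (188,280), small weight (352,132), large (750,265) and medium (513,345). The nut at (82,277) looks untouched.

```bash
python3 -c "
from plant import r; print(r.finish_job())"
```

```text
the job is handed in; nothing more can be done
None
```

I handed the job in at about 40 s on the clock: in the last pictures all four pieces stand flat in their own dishes, at most about 4 mm off centre, and the nut looks undisturbed; finish_job returned no verdict.

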